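Index the swivel hook and hang up the wireless handwheel

TASK

Turn the swivel hook on the magnetic stand round to the front of the base, pressing it down lightly and feeling for the notch of its index ring, until it drops fully home and locks; do not force it. Then gently hang the handwheel from the charging cradle by its wire bail in the saddle of the locked hook, its dial facing outwards, away from the column, and let go. Leave the other things where they are.

Things in the scene. Friction and masses are not known exactly. Their poses are not given: they have to be found in the camera images.
- stand: Magnetic stand, fixed: dark base block 60 (x) x 52 (y) x 55 mm tall, black switch on its front, upright 16 mm steel column. Origin: centre of the underside, on the column's axis; the front (switch) is its -x side, z up.
- ring_top (a point): Centre of the top rim of the steel index ring on the column (50 mm diameter, 197 mm above the table). The rim has one notch, 7.5 mm wide, for the hook's tooth. The ring was clamped by hand: its notch looks anywhere within 0.5 rad either side of the stand's front; which way is not reported and must be felt for. Axes as the stand's.
- hook: Steel swivel hook, 200 g, turning and sliding a little on the column; it cannot come off. Origin on the column's axis, at the arm's centre line. It faces along its own -x: a round arm, 9 mm thick, level to 56 mm from the axis, dips 4 mm to the saddle, turns up to a tip (metal ends 89 mm from the axis, 10.5 mm above the origin). It starts 0.9 to 1.5 rad counterclockwise (from above) from the stand's front.
- head (a point): Middle of the top of the hook's head, 14 mm above the hook's origin. Head: dark block 30 mm along x, two flats 24 mm apart (its y sides) and 26 mm tall, to grip and turn it by; below it a flange of 48 mm diameter, from 12 to 18 mm below the hook's origin. Turning takes about 0.06 N m; over 30 N between its tooth and the ring, pressing or twisting, is forcing it.
- tooth (a point): Lower end of the tooth under the flange on the hook's -x side, 21 mm from the axis, 6 mm wide, 8 mm long. At the start it rides on the rim (hook origin 223 mm above the table). Over the notch (play about 0.08 rad either way) the hook can be pushed down 8 mm, flange on the rim: origin at 215 mm, locked. Snug fit: it does not fall by itself, about 2 N pushes it down, about 6 N lifts it.
- saddle (a point): Middle of the hook's saddle on the bar's centre line: 70 mm along -x and 4 mm below the hook's origin. Axes as the hook's.
- cradle: Charging cradle, fixed: black plastic foot 92 (x) x 104 (y) x 12 mm with a socket on it, 35 x 69 mm inside, 26 mm deep, walls 5 mm thick, rim 38 mm above the table. Origin: centre of the underside; the front is -x.
- handwheel: Wireless handwheel pendant, grey plastic, 250 to 490 g, upright in the cradle (underside 12 mm above the table). Origin: centre of the underside, z up, front -x. Body 32 mm thick (x); 66 mm wide (y) up to z = 78 mm, then 54 mm wide (grip here, by the sides) up to its top at 125 mm.
- bail (a point): Where the centre line of the hook's bar lies when the bail's peak rests on it: 150 mm above the handwheel's origin. The bail: triangle of 5 mm steel wire on the top, in the y-z plane, legs at y = -16 and 16 mm up to 147 mm, sloping to a peak, outer top 161.5 mm above the origin. The bar has 25 mm from here down to the body's top.
- dial (a point): Centre of the face of the round aluminium dial (48 mm diameter, 12 mm proud) on the front: 28 mm along -x and 60 mm above the handwheel's origin.
- strap_clamp: Bystander, to be left alone: grey iron strap clamp lying flat, 110 x 38 x 18 (mm).
- step_block: Bystander, to be left alone: grey iron stepped clamping block, 63 x 30 x 38 (mm).
- stud_nut: Bystander, to be left alone: dark flange nut on a stud, standing, 34 diameter, 50 tall (mm).
- t_nut: Bystander, to be left alone: dark T-slot nut, 30 x 28 x 22 (mm).
- spanner: Bystander, to be left alone: steel spanner lying flat, about 180 long (mm).
- mallet: Bystander, to be left alone: hammer with a wooden handle, lying, about 280 long (mm).
- tool_holder: Bystander, to be left alone: steel milling tool holder standing on its nose, 63 diameter, 156 tall (mm).
There are look-alikes about, which are no part of the job. What is shaped like the handwheel but blue or red is not meant.

How it is judged (in metres and radians):
On the way:
1. the hook is down in the notch of its index ring, locked, with nothing hung on it yet (z of hook in the frame of stand below 0.2175 m and contact force between handwheel and hook below 0.2 N), for 0.2 s.
At the end, for the whole second after the job is handed in: The hook is down in its notch (origin within 2.5 mm of its locked height); the handwheel hangs at rest on the hook, bail within 10 mm of the saddle point, within 0.2 rad of upright, dial facing outwards (its face at least 85 mm from the column's axis along the hook), released (z of hook in the frame of stand below 0.2175 m and distance between bail and saddle below 0.01 m and contact force between handwheel and hook above 1 N and x of dial in the frame of hook below -0.085 m and angle between handwheel's own z axis and vertical below 0.2 rad and linear speed of handwheel below 0.03 m/s and angular speed of handwheel below 0.3 rad/s); the robot touches nothing.
It fails at once if the hook is forced: more than 30 N between the hook's tooth and the index ring (contact force between hook and stand above 30 N).
It fails at once if the handwheel is rammed or dropped onto the hook: more than 30 N between them (contact force between handwheel and hook above 30 N).
It fails at once if a bystander is moved by more than 20 mm (distance of any of strap_clamp, step_block, stud_nut, t_nut, spanner, mallet, tool_holder from where it was at the start of the episode above 0.02 m).
It also fails if it takes over 72 s, if anything falls off the work surface, if the arm or the gripper's body presses on something with over 40 N, if the wrist force passes 120 N, or if a joint passes its speed limit or range.

ROBOT

A 6-joint arm with a two-finger parallel gripper is mounted at the origin on the work surface. World frame = base frame: x ahead of the robot, y to its left, z up, the work surface at z = 0. Lengths are in mm, angles in degrees, forces in N, time in s.
With the tool pointing down it reaches from about 425 to 925 mm from the base axis. Payload 12.5 kg.
Tool frame: the origin (TCP) lies between the finger pads; the fingertips stand 11 mm ahead of it and the grasp point (between the pads) lies 8 mm behind it (bot.tip_extent is the distance from the TCP to the fingertips, in mm); z points along the fingers, y is the line along which they close (so a half turn about z gives the same grasp; the last joint's range is limited). The gripper opens to 85 mm and grips with 20 to 120 N. Pads are 22 mm wide; open, the fingers measure 114 mm over their backs; the gripper's body (76 mm by 85 mm) begins 54 mm behind the grasp point. The pads swing forward as they close: fully open they stand 13 mm farther back than shut.
Start: joints at [-76.18, 28.126, 89.318, -0, 62.55, -6.05], TCP at [212.455, -587.801, 210.227] pointing down, gripper open.
Joint ranges: [-177.58, 177.58], [-47.91, 125.51], [2.72, 160], [-65.01, 245.01], [3.68, 167.84], [-153.87, 153.87]. Speed limits (degrees/s): [127.2, 127.2, 159.86, 180, 180, 180].

INTERFACE

Orientations are given as [roll, pitch, yaw] about the fixed x, y, z axes, in that order (R = Rz(yaw) Ry(pitch) Rx(roll)).
In Python, from plant import bot gives the robot as it stands.
- The arm moves only by the shell command python3 -m pendant 'ROWS' [OPENING] [FORCE]. ROWS is JSON, a list of rows, each an object of numbers: "x", "y", "z": the shift along the tool's x, y, z in m; "turn": the turn about the tool's z in rad. In form: [{"x": .., "y": .., "z": .., "turn": ..}, ...]. A call has exactly 8 rows; each row is the pose to reach, as a shift and turn from the pose commanded when the call began, along the tool's axes at that moment; what a row does not reach only later rows make up. A row lasts 1/8 s, in which the tool goes at most 62.5 mm and 10.7 degrees, less where a joint would pass 70% of its speed; a pose out of reach is approached as far as the arm can. A call with a gripper value outside its range is refused whole. OPENING is the opening in per cent of the stroke, from 0 (shut) to 100 (fully open), set as the call begins (- or left out, the last holds). The fingers move at their own pace and stop on an object; FORCE is the grip in N (left out, the last holds). Time passes only in rows, so rows that repeat a pose let the fingers close, or fill a call up. It gives the time, the measured TCP pose, the force, the opening and the grip force at its end, in the units of the state.
- bot.state(): the state, without advancing time (a new reading comes with each control period).
- bot.grab_frame(name): name is "scene" or "top"; returns a dict with "img" (480x640x3 uint8, red, green, blue), "fx", "fy", "cx", "cy" (pixels), "rvec" (rotation vector, rad) and "tvec" (3), from world to camera coordinates, as OpenCV has them. Camera axes: x right, y down, z forward; pixel columns grow to the right and rows downward; lengths in mm; the calibration is good to about 2 mm. A picture is of the moment at which its call begins. There is no depth.
- bot.finish_job(): hands the job in; it is judged then, once.
Trained networks look in the newest picture that a camera, given by its name, has taken for a name from the list of things; names that differ only in an ending like _2 or _b are one class to them, and where a whole thing is asked for, a point or a joint stands for the part that bears it (a point fixed in the world has none). Each returns a list of dicts, best first, with "confidence" (0 to 1); they miss things now and then, are a little off and sometimes report something else, mostly with a low value. They report only what shows in the picture. A call takes as long as a camera call. They do not tell look-alikes from the thing itself.
- bot.trace(camera, name): "region" (480x640 bool, what is visible of it) and "extent" ([left, top, width, height] in pixels, round what is visible of it).
The state is a dict: "time": time; "joint_pos": joint angles; "joint_vel": joint speeds; "joint_torque": joint torques, N m; "position": TCP position; "ee_rot": TCP orientation; "ft_force": force on the tool from outside, world axes, zero at the start; "wrist_torque": the same for the moment, N m; "finger_gap": finger opening in mm; "gripper_force": force on a finger pad.
Only numpy, scipy, OpenCV 4.12 (cv2) and the standard library are available. Lean on these libraries where they do the work, as an engineer would, in place of code of your own. Each camera call takes 0.05 s, during which the arm holds its last target. There are 200 camera calls.

## Working session

There is one attempt and no reset: what is moved stays moved. The work goes in short steps, Python scripts to look and compute and a shell command to move; the robot and the scene stay as the last step left them, time stands still between calls to the robot, and variables do not carry over. Pictures are saved under pics/ and viewed, at most 13 in all, crops included, and the job is handed in when it is done.

```bash
ls; mkdir -p pics; cat > h.py <<'E'
import numpy as np, cv2
from plant import bot
def ray(f,u,v):
    R,_=cv2.Rodrigues(np.array(f["rvec"],float)); t=np.array(f["tvec"],float).ravel()
    c=-R.T@t; d=R.T@np.array([(u-f["cx"])/f["fx"],(v-f["cy"])/f["fy"],1.]); return c,d
def atz(f,u,v,z):
    c,d=ray(f,u,v); return c+d*(z-c[2])/d[2]
def proj(f,P):
    p,_=cv2.projectPoints(np.array(P,float).reshape(-1,3),np.array(f["rvec"],float),np.array(f["tvec"],float),np.array([[f["fx"],0,f["cx"]],[0,f["fy"],f["cy"]],[0,0,1.]]),None); return p.reshape(-1,2)
def tri(f1,p1,f2,p2):
    c1,d1=ray(f1,*p1); c2,d2=ray(f2,*p2)
    s=np.linalg.lstsq(np.c_[d1,-d2],c2-c1,rcond=None)[0]
    a,b=c1+d1*s[0],c2+d2*s[1]; return (a+b)/2,np.linalg.norm(a-b)
E
python3 - <<'E'
from h import *
np.set_printoptions(precision=1,suppress=True)
for n in("scene","top"):
    f=bot.grab_frame(n); cv2.imwrite(f"pics/{n}0.png",f["img"][:,:,::-1])
    print(n,ray(f,320,240),f["fx"])
    for k in("stand","hook","handwheel","cradle","head","dial"):
        for r in bot.trace(n,k)[:4]: print(k,round(r["confidence"],2),r["extent"])
print(bot.state())
E
```

```text
pics
scene (array([1174.4, -216.7,  876.5]), array([-0.6,  0.2, -0.7])) 505.464942731703
stand 0.75 [342.3, 231.3, 14.7, 13.7]
stand 0.68 [327.3, 240.2, 64.7, 97.3]
hook 0.69 [326.4, 242.0, 65.7, 25.1]
handwheel 0.95 [166.8, 190.5, 35.0, 57.6]
handwheel 0.77 [111.0, 254.0, 39.7, 62.1]
handwheel 0.3 [328.1, 237.4, 64.3, 30.3]
cradle 0.75 [183.9, 278.5, 56.3, 32.0]
cradle 0.27 [190.7, 239.7, 39.3, 50.8]
head 0.88 [324.1, 237.7, 67.8, 32.3]
dial 0.94 [188.3, 243.0, 41.2, 49.5]
dial 0.64 [111.3, 252.3, 38.7, 66.4]
dial 0.55 [162.1, 192.6, 42.4, 54.7]
dial 0.52 [328.9, 240.2, 64.3, 27.8]
top (array([ 487.3,  -33.8, 1187.5]), array([ 0.1,  0. , -1. ])) 562.8528415345698
stand 0.87 [282.2, 159.5, 62.5, 49.5]
hook 0.57 [283.3, 159.2, 59.6, 33.6]
handwheel 0.76 [442.8, 329.9, 44.9, 32.8]
handwheel 0.67 [506.8, 255.7, 44.0, 31.9]
handwheel 0.64 [428.6, 251.2, 43.9, 28.0]
cradle 0.62 [412.5, 233.8, 61.0, 57.9]
head 0.7 [280.3, 162.9, 62.7, 27.4]
dial 0.83 [428.2, 250.1, 42.3, 28.3]
dial 0.83 [504.2, 254.1, 41.1, 35.5]
dial 0.59 [445.8, 331.0, 42.5, 31.0]
{'time': 0.7, 'joint_pos': array([-76.2,  28.1,  89.3,  -0. ,  62.6,  -6.1]), 'joint_vel': array([-0. ,  0. , -0. ,  0.1,  0.2, -0. ]), 'joint_torque': array([  0. , -61.8, -26.2,  -0. ,   0. ,  -0. ]), 'position': array([ 212.5, -587.8,  210.3]), 'ee_rot': array([180. ,   0. ,  19.9]), 'ft_force': array([ 0.7,  0.7, -0.4]), 'wrist_torque': array([-0., -0.,  0.]), 'gripper_force': 0.0, 'finger_gap': 85.24459725220684}
```

View pics/scene0.png

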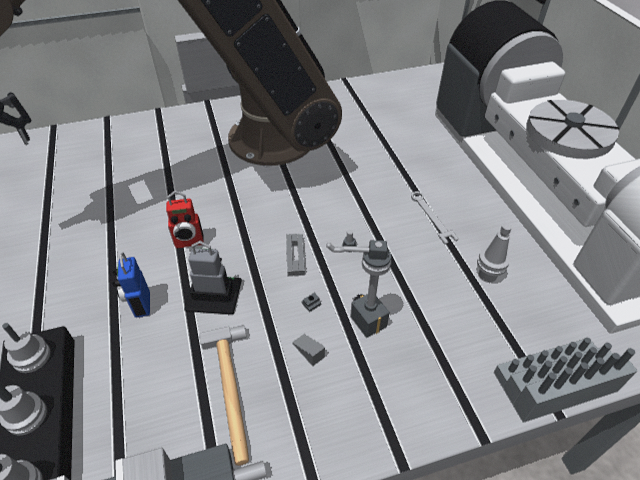

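View pics/top0.png

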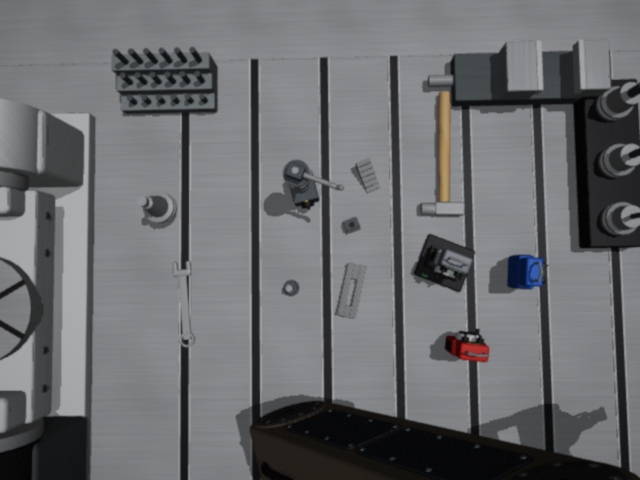

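The grey handwheel in the cradle is at scene (207,270) and top (447,260). Look-alikes: blue at scene (133,287), top (527,270), and red at scene (183,222), top (468,347). Neither is in a cradle, so I choose the grey one. The stand is at scene (370,310), top (300,190), and its hook points image-right (-y). One close crop follows to check this.

```bash
python3 - <<'E'
import cv2,numpy as np
t=cv2.imread("pics/top0.png");s=cv2.imread("pics/scene0.png")
c=lambda i,x,y:cv2.resize(i[y:y+75,x:x+100],(400,300),interpolation=cv2.INTER_CUBIC)
cv2.imwrite("pics/crop.png",np.vstack([np.hstack([c(t,265,145),c(t,400,220)]),np.hstack([c(s,315,232),c(s,165,238)])]))
E
```

```text
(no output)
```

View pics/crop.png

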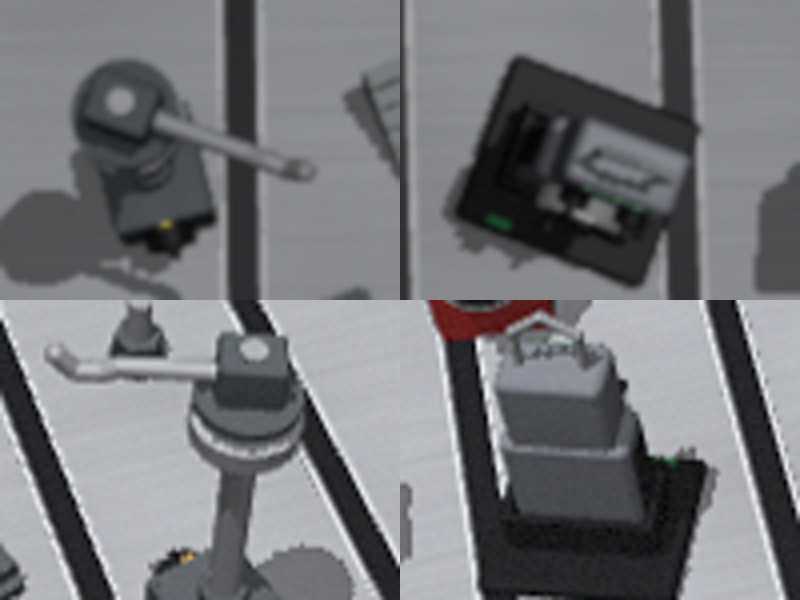

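The crops confirm the choice: the grey pendant sits in the black cradle, dial towards image-down (-x). The head spot is at top (295.3,169.8), scene (378.8,244). The hook tip is at top (342.5,188), and the switch faces image-down.

```bash
python3 - <<'E'
from h import *
np.set_printoptions(precision=1,suppress=True)
T=bot.grab_frame("top");S=bot.grab_frame("scene")
tc=lambda x,y:(265+x/4,145+y/4)
print("head",tri(T,tc(121,99),S,(378.75,244.3)),atz(T,*tc(121,99),238))
hd=atz(T,*tc(121,99),238)[:2]; tip=atz(T,*tc(308,172),230)[:2]
d=tip-hd; print("tip",tip,np.linalg.norm(d),"hook yaw",np.degrees(np.arctan2(d[1],d[0]))-180)
a,b,c=[atz(T,*tc(*p),55)[:2] for p in((214,213),(122,232),(187,105))]
e=b-a; print("base",a,b,c,np.linalg.norm(b-a),np.linalg.norm(c-a),"yaw(y edge)",np.degrees(np.arctan2(e[1],e[0]))-90, "yaw(x)",np.degrees(np.arctan2(*(c-a)[::-1])))
F=np.array([atz(T,400+x/4,220+y/4,12)[:2] for x,y in((120,57),(298,127),(240,287),(60,215))])
print(F,"cradle",F.mean(0),[np.linalg.norm(F[i]-F[(i+1)%4]) for i in range(4)])
for p,q in((0,3),(1,2)): 
  v=F[p]-F[q]; print("yaw",np.degrees(np.arctan2(v[1],v[0])))
for p,q in((1,0),(2,3)): 
  v=F[q]-F[p]; print("yaw",np.degrees(np.arctan2(v[1],v[0]))-90)
C=F.mean(0); print(proj(S,[*C,173.5]),"vs 201.2,241.2", proj(T,[*C,173.5]),proj(T,[*C,137]))
E
```

```text
head (array([661.2,  44.2, 237.2]), np.float64(0.1208835327655278)) [661.   44.2 238. ]
tip [629.5 -35.1] 85.34840553216992 hook yaw -291.7071075050927
base [635.4  12.5] [626.5  59.3] [690.8  25.6] 47.63209311198489 56.99557123983849 yaw(y edge) 10.784636840239529 yaw(x) 13.263177786996843
[[ 561.7 -217.1]
 [ 524.  -308. ]
 [ 441.8 -275.8]
 [ 480.1 -184.2]] cradle [ 501.9 -246.3] [np.float64(98.35617631748073), np.float64(88.24727403816429), np.float64(99.31451047335287), np.float64(88.04113469643016)]
yaw -21.98932702776833
yaw -21.36843314843668
yaw -22.53287220890431
yaw -22.64356849697957
[[200.  239.9]] vs 201.2,241.2 [[461.2 261.5]] [[457.1 261.8]]
```

```bash
python3 -m pendant '[{"x":0.02,"y":-0.014,"z":-0.04,"turn":0},{"x":0.065,"y":-0.045,"z":-0.065,"turn":0},{"x":0.11,"y":-0.076,"z":-0.08,"turn":0},{"x":0.16,"y":-0.11,"z":-0.08,"turn":0},{"x":0.21,"y":-0.145,"z":-0.08,"turn":0},{"x":0.26,"y":-0.18,"z":-0.08,"turn":0},{"x":0.31,"y":-0.215,"z":-0.08,"turn":0},{"x":0.36,"y":-0.248,"z":-0.08,"turn":0}]' 50 40
python3 -m pendant '[{"x":0.05,"y":-0.035,"z":0,"turn":-0.14},{"x":0.1,"y":-0.07,"z":0,"turn":-0.28},{"x":0.15,"y":-0.105,"z":0,"turn":-0.42},{"x":0.2,"y":-0.14,"z":0,"turn":-0.56},{"x":0.24,"y":-0.168,"z":0,"turn":-0.7},{"x":0.277,"y":-0.1935,"z":0,"turn":-0.84},{"x":0.277,"y":-0.1935,"z":0,"turn":-0.845},{"x":0.277,"y":-0.1935,"z":0,"turn":-0.845}]'
python3 - <<'E'
from h import *
for n in("scene","top"):
    f=bot.grab_frame(n); cv2.imwrite(f"pics/{n}1.png",f["img"][:,:,::-1])
s=bot.state();print(s["position"],s["ee_rot"],s["ft_force"])
E
python3 - <<'E'
import cv2,numpy as np
t=cv2.imread("pics/top1.png");s=cv2.imread("pics/scene1.png")
c=lambda i,x,y:cv2.resize(i[y:y+110,x:x+110],(400,400),interpolation=cv2.INTER_CUBIC)
cv2.imwrite("pics/crop1.png",np.hstack([c(t,250,120),c(s,310,180)]))
E
```

```text
time: 1.8
position: [467.6, -230.4, 290.5]
ee_rot: [180.0, -0.0, 19.9]
ft_force: [0.1, -1.3, 0.1]
finger_gap: 42.4
gripper_force: 0.0
time: 2.8
position: [661.1, 43.7, 290.0]
ee_rot: [-180.0, 0.0, 68.2]
ft_force: [-0.8, 0.0, 0.2]
finger_gap: 42.9
gripper_force: 0.0
[661.06572464  42.98785509 290.38899887] [1.79993656e+02 1.13836950e-02 6.81772686e+01] [ 0.11045592  0.57172254 -0.13968926]
```

View pics/crop1.png

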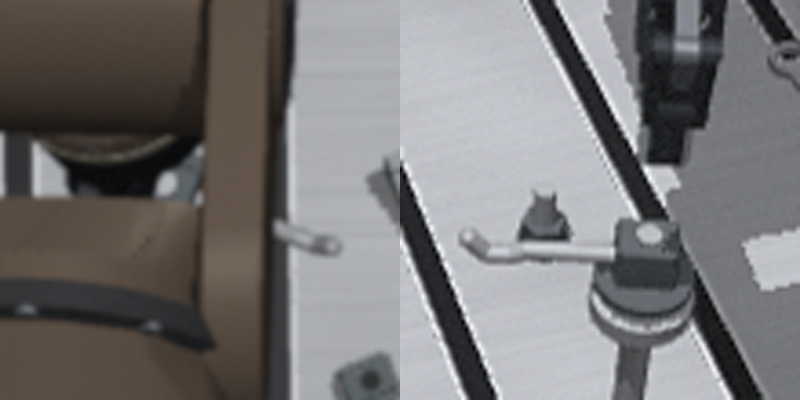

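The fingers hang straight over the head: fingertips at scene crop (665,165), head top at (650,235), aligned with the flats.

```bash
python3 -m pendant '[{"x":0,"y":0,"z":0.02,"turn":0},{"x":0,"y":0,"z":0.04,"turn":0},{"x":0,"y":0,"z":0.052,"turn":0},{"x":0,"y":0,"z":0.06,"turn":0},{"x":0,"y":0,"z":0.065,"turn":0},{"x":0,"y":0,"z":0.065,"turn":0},{"x":0,"y":0,"z":0.065,"turn":0},{"x":0,"y":0,"z":0.065,"turn":0}]'
python3 -m pendant '[{"x":0,"y":0,"z":0,"turn":0},{"x":0,"y":0,"z":0,"turn":0},{"x":0,"y":0,"z":0,"turn":0},{"x":0,"y":0,"z":0,"turn":0},{"x":0,"y":0,"z":0,"turn":0},{"x":0,"y":0,"z":0,"turn":0},{"x":0,"y":0,"z":0,"turn":0},{"x":0,"y":0,"z":0,"turn":0}]' 15 20
python3 -c "
from plant import bot
s=bot.state();print(s['position'],s['ee_rot'],s['ft_force'],s['wrist_torque'])"
```

```text
time: 3.9
position: [661.6, 44.0, 225.6]
ee_rot: [180.0, -0.0, 68.3]
ft_force: [0.2, -0.7, -0.4]
finger_gap: 42.5
gripper_force: 0.0
time: 4.9
position: [661.4, 43.9, 225.2]
ee_rot: [180.0, 0.0, 68.3]
ft_force: [0.3, -0.8, 0.3]
finger_gap: 13.0
gripper_force: 0.0
[661.44529984  43.90410535 225.17643764] [1.79999236e+02 6.62371772e-03 6.82854432e+01] [ 0.26374232 -0.76730841  0.27445842] [-0.00112867  0.01441481 -0.03548152]
```

```bash
python3 - <<'E'
from h import *
f=bot.grab_frame("scene");i=f["img"][:,:,::-1]
print(proj(f,[[661.4,43.9,214],[661,44.2,237],[661,44.2,223]]))
cv2.imwrite("pics/c2.png",cv2.resize(i[190:300,300:430],(780,560)[:2],interpolation=cv2.INTER_CUBIC))
E
```

```text
[[377.53125942 253.36707196]
 [378.75894064 244.30936354]
 [378.05358673 249.73799361]]
```

View pics/c2.png

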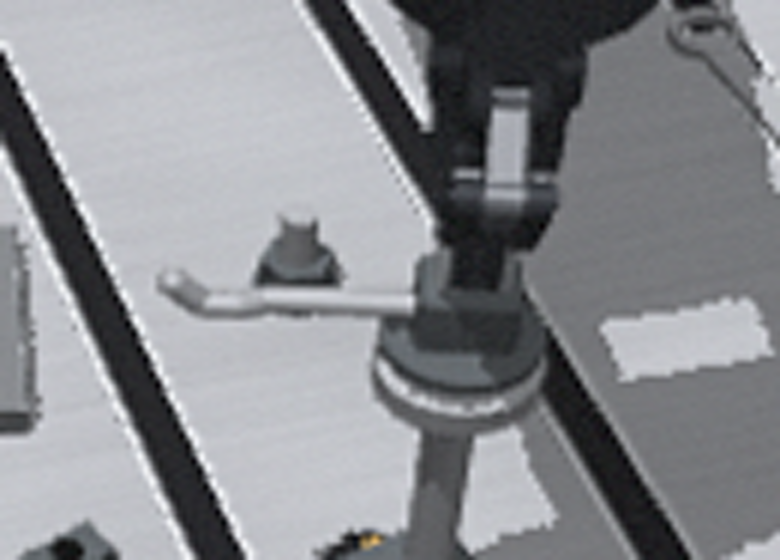

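The picture shows the fingertip ending at about (380,247), on the head's top face, so the tips look higher than I assumed. I'll check that numerically.

```bash
python3 - <<'E'
from h import *
f=bot.grab_frame("scene"); print(bot.tip_extent,[a for a in dir(bot) if a[0]!='_'])
for z in(225,232,237,242,248): print(z,proj(f,[661.4,43.9,z]), proj(f,[661.4+15,43.9-6,z]))
for z in(274,279,284,290,300): print(z,proj(f,[661,43.5,z]),proj(f,[661+25,43.5-10,z]))
E
```

```text
11.0 ['PlanningError', 'finish_job', 'grab_frame', 'state', 'tip_extent', 'trace']
225 [[378.07506261 249.17810865]] [[378.00925444 256.3824629 ]]
232 [[378.42648126 246.47110025]] [[378.36477233 253.68475155]]
237 [[378.68009871 244.51746292]] [[378.62138208 251.73756671]]
242 [[378.93591831 242.54686225]] [[378.88024875 249.7732561 ]]
248 [[379.24584927 240.15943713]] [[379.19391003 247.39315757]]
274 [[380.30898846 229.39989756]] [[380.24337563 241.60687952]]
279 [[380.58054694 227.29653313]] [[380.52073061 239.51226054]]
284 [[380.85455206 225.1742182 ]] [[380.80064081 237.39834416]]
290 [[381.18663457 222.60206305]] [[381.13995596 234.83579437]]
300 [[381.74820061 218.25243623]] [[381.71394207 230.50098051]]
```

```bash
python3 - <<'E'
from h import *
f=bot.grab_frame("scene"); a=cv2.imread("pics/scene0.png")[:,:,::-1].astype(int); b=f["img"].astype(int)
m=np.abs(a-b).max(2)>12
for v in range(232,262): print(v,''.join('#' if x else '.' for x in m[v,360:400]), b[v,378],a[v,378])
g=cv2.imread("pics/scene1.png")[:,:,::-1].astype(int)
print([ (v,g[v,382].tolist()) for v in range(218,246,2)])
E
```

```text
232 .##....#...#...#...##################### [24 24 29] [30 31 35]
233 ............#..###..#################### [23 26 24] [34 34 35]
234 ..#......#.####.##..#################### [26 23 27] [32 29 34]
235 ##.#.#....#####.###..################### [24 26 26] [42 40 45]
236 #..#.#....######.##...################## [28 30 32] [43 43 45]
237 ...#......######......################## [34 34 37] [37 37 39]
238 .#.#.#...#.######.#.#..################# [26 26 24] [37 39 41]
239 ..###.##...######......################# [30 30 32] [37 35 39]
240 #..#.#..##....########################## [20 26 29] [68 71 74]
241 .....#.....#...######################### [33 33 35] [136 140 145]
242 ..#.#..#.......######################### [30 31 33] [178 179 186]
243 ..###..........###########.############# [30 31 36] [177 178 183]
244 .......#.......######################### [32 36 37] [178 179 186]
245 .....##.#.....########################## [33 35 38] [179 181 188]
246 .#.##.........########################## [39 40 40] [159 160 165]
247 .............###.####################### [59 60 65] [101 103 105]
248 .##
[... 567 characters left out ...]
############ [52 53 58] [52 54 56]
257 .............................###.####### [54 57 60] [50 52 54]
258 #..........................#####.####### [46 52 51] [46 49 51]
259 ....................#..#######...####### [76 82 84] [71 76 79]
260 ....................##########....###### [107 112 116] [ 98 103 109]
261 ....................#########......##### [101 107 110] [ 96 102 105]
[(218, [31, 34, 34]), (220, [18, 24, 27]), (222, [40, 42, 45]), (224, [26, 28, 28]), (226, [187, 187, 194]), (228, [194, 196, 202]), (230, [192, 195, 201]), (232, [197, 199, 206]), (234, [208, 212, 218]), (236, [202, 205, 209]), (238, [30, 29, 33]), (240, [70, 74, 77]), (242, [102, 109, 111]), (244, [123, 127, 131])]
```

```bash
python3 -m pendant '[{"x":0,"y":0,"z":0,"turn":0},{"x":0,"y":0,"z":0,"turn":0},{"x":0,"y":0,"z":0,"turn":0},{"x":0,"y":0,"z":0,"turn":0},{"x":0,"y":0,"z":0,"turn":0},{"x":0,"y":0,"z":0.004,"turn":0},{"x":0,"y":0,"z":0.008,"turn":0},{"x":0,"y":0,"z":0.01,"turn":0}]' 50
python3 - <<'E'
from h import *
fs=[bot.grab_frame(n) for n in("scene","top")]
i=[cv2.resize(f["img"][y:y+72,x:x+96,::-1],(400,300),interpolation=cv2.INTER_CUBIC) for f,x,y in zip(fs,(330,270),(200,140))]
j=fs[0]["img"][80:380,180:580,::-1]; k=fs[1]["img"][60:360,150:550,::-1]
cv2.imwrite("pics/c3.png",np.vstack([np.hstack(i),np.hstack([j,k])]))
print(bot.state()["position"],bot.state()["ft_force"])
E
```

```text
time: 6.05
position: [661.3, 43.9, 214.7]
ee_rot: [-180.0, 0.0, 68.3]
ft_force: [-0.4, -0.2, -1.0]
finger_gap: 42.7
gripper_force: 0.0
[661.38860937  43.92307936 214.80124124] [-0.1319732   0.19200947 -0.24679938]
```

View pics/c3.png

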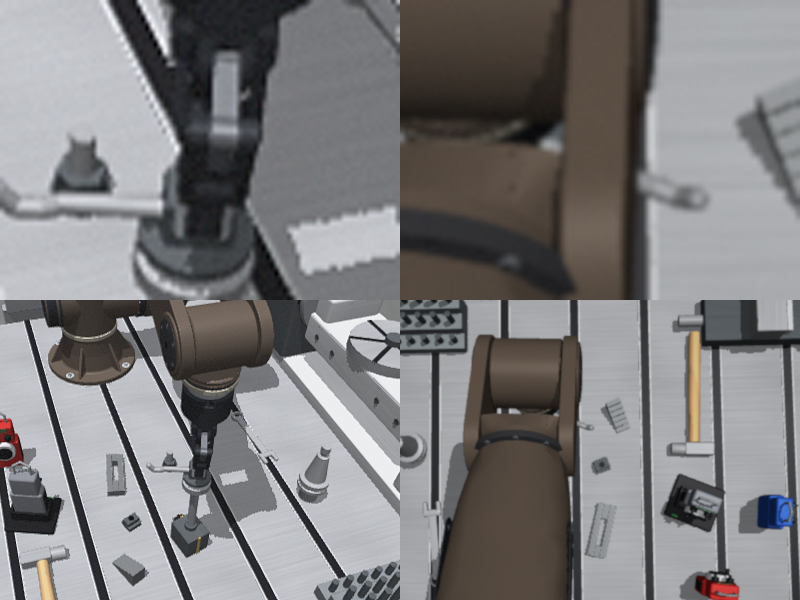

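The near finger now covers the head's front. Its tip is at about scene (379,257), above the flange, so the true tip height is roughly 20 mm higher than computed. I'll go lower, watching the force.

```bash
python3 -m pendant '[{"x":0,"y":0,"z":0.002,"turn":0},{"x":0,"y":0,"z":0.004,"turn":0},{"x":0,"y":0,"z":0.006,"turn":0},{"x":0,"y":0,"z":0.008,"turn":0},{"x":0,"y":0,"z":0.008,"turn":0},{"x":0,"y":0,"z":0.008,"turn":0},{"x":0,"y":0,"z":0.008,"turn":0},{"x":0,"y":0,"z":0.008,"turn":0}]'
python3 -m pendant '[{"x":0,"y":0,"z":0,"turn":0},{"x":0,"y":0,"z":0,"turn":0},{"x":0,"y":0,"z":0,"turn":0},{"x":0,"y":0,"z":0,"turn":0},{"x":0,"y":0,"z":0,"turn":0},{"x":0,"y":0,"z":0,"turn":0},{"x":0,"y":0,"z":0,"turn":0},{"x":0,"y":0,"z":0,"turn":0}]' 15 20
python3 - <<'E'
from h import *
f=bot.grab_frame("scene"); b=f["img"].astype(int); a=cv2.imread("pics/scene0.png")[:,:,::-1].astype(int)
m=np.abs(a-b).max(2)>14
for v in range(242,268): print(v,''.join('#' if x else '.' for x in m[v,360:400]), b[v,380],a[v,380])
s=bot.state();print(s["ft_force"],s["wrist_torque"])
E
```

```text
time: 7.15
position: [661.5, 43.9, 207.3]
ee_rot: [180.0, 0.0, 68.3]
ft_force: [0.2, 0.2, 0.2]
finger_gap: 42.4
gripper_force: 0.0
time: 8.15
position: [661.1, 44.1, 207.2]
ee_rot: [-180.0, 0.0, 68.3]
ft_force: [-5.1, 1.0, 2.4]
finger_gap: 23.4
gripper_force: 22.8
242 .........#..############################ [51 54 55] [148 151 156]
243 ............############################ [42 45 45] [180 182 186]
244 ............############################ [29 27 31] [183 185 191]
245 ........#...############################ [26 30 32] [182 185 189]
246 ......#.##..############################ [35 38 40] [159 161 166]
247 ......#.....############################ [34 35 36] [93 96 99]
248 ..#....#....###############.############ [22 23 28] [ 96 102 105]
249 .##.#.#......###########.##.############ [31 34 35] [ 96 100 106]
250 .......#...#############.##..########### [31 32 34] [89 92 98]
251 ...........###.##########....########### [32 34 38] [60 65 66]
252 ...........###.##########....########### [29 29 32] [55 56 60]
253 ...........###.##########....########### [37 35 39] [46 52 52]
254 ......
[... 315 characters left out ...]
49 51 53]
259 .............###########.######...###### [48 50 53] [71 75 79]
260 .............#################....###### [60 61 62] [100 106 110]
261 ................#############......##### [65 69 69] [ 94  99 104]
262 ..................##########....#..##### [66 69 71] [ 98 104 108]
263 #........#........#########.........#### [65 69 72] [ 97 101 108]
264 ......#...........########.....#.#..#### [71 73 75] [ 96 102 106]
265 ......#......#.#..####.#........###..### [56 60 61] [85 89 92]
266 .................................###.### [40 44 46] [43 44 47]
267 ..........#..............##.#.#...#...## [67 68 72] [76 78 80]
[-4.93541119  2.16660752  2.01952139] [0.24954574 0.81641402 0.10011187]
```

```bash
python3 -m pendant '[{"x":0,"y":0,"z":0.0005,"turn":0},{"x":0,"y":0,"z":0.001,"turn":0},{"x":0,"y":0,"z":0.001,"turn":0.03},{"x":0,"y":0,"z":0.001,"turn":0.06},{"x":0,"y":0,"z":0.001,"turn":0.09},{"x":0,"y":0,"z":0.001,"turn":0.12},{"x":0,"y":0,"z":0.001,"turn":0.12},{"x":0,"y":0,"z":0.001,"turn":0.12}]' - 30
python3 -c "
from plant import bot
s=bot.state();print(s['position'],s['ee_rot'],s['ft_force'],s['wrist_torque'])"
```

```text
time: 9.2
position: [661.1, 44.1, 207.1]
ee_rot: [-180.0, 0.0, 61.4]
ft_force: [-7.8, 2.9, 8.6]
finger_gap: 23.2
gripper_force: 32.3
[661.08369973  44.10831358 207.08313527] [-1.79992885e+02  6.99916062e-04  6.14178490e+01] [-7.82617744  2.88733734  8.62909191] [0.25994803 1.23973795 0.07558336]
```

```bash
python3 -m pendant '[{"x":0,"y":-0.0005,"z":0,"turn":0.05},{"x":0,"y":-0.001,"z":0,"turn":0.1},{"x":0,"y":-0.001,"z":0,"turn":0.14},{"x":0,"y":-0.001,"z":0,"turn":0.18},{"x":0,"y":-0.001,"z":0,"turn":0.22},{"x":0,"y":-0.001,"z":0,"turn":0.26},{"x":0,"y":-0.001,"z":0,"turn":0.28},{"x":0,"y":-0.001,"z":0,"turn":0.28}]'
python3 -c "
from plant import bot
s=bot.state();print(s['position'],s['ee_rot'],s['ft_force'],s['wrist_torque'])"
```

```text
time: 10.2
position: [660.9, 44.2, 207.0]
ee_rot: [179.9, -0.0, 45.4]
ft_force: [-3.9, 0.1, 6.1]
finger_gap: 23.2
gripper_force: 32.1
[660.8945084   44.21836467 207.04641681] [ 1.79924209e+02 -3.84530328e-02  4.53563284e+01] [-3.85585307  0.08247031  6.06670499] [-0.09089972  0.54633793  0.0918381 ]
```

```bash
python3 -m pendant '[{"x":0,"y":0,"z":0.0005,"turn":0.02},{"x":0,"y":0,"z":0.0005,"turn":0.04},{"x":0,"y":0,"z":0.0005,"turn":0.06},{"x":0,"y":0,"z":0.0005,"turn":0.08},{"x":0,"y":0,"z":0.0005,"turn":0.09},{"x":0,"y":0,"z":0.0005,"turn":0.09},{"x":0,"y":0,"z":0.0005,"turn":0.09},{"x":0,"y":0,"z":0.0005,"turn":0.09}]'
python3 -c "
from plant import bot
s=bot.state();print(s['wrist_torque'])"
python3 -m pendant '[{"x":0,"y":0,"z":0,"turn":0.02},{"x":0,"y":0,"z":0,"turn":0.04},{"x":0,"y":0,"z":0,"turn":0.06},{"x":0,"y":0,"z":0,"turn":0.08},{"x":0,"y":0,"z":0,"turn":0.09},{"x":0,"y":0,"z":0,"turn":0.09},{"x":0,"y":0,"z":0,"turn":0.09},{"x":0,"y":0,"z":0,"turn":0.09}]'
python3 -c "
from plant import bot
s=bot.state();print(s['wrist_torque'])"
```

```text
time: 11.2
position: [660.9, 44.3, 207.0]
ee_rot: [179.9, -0.1, 40.2]
ft_force: [-3.6, -0.6, 9.3]
finger_gap: 22.8
gripper_force: 32.5
[-0.04844205  0.8343194   0.11292473]
time: 12.2
position: [660.9, 44.3, 207.0]
ee_rot: [179.9, -0.1, 35.1]
ft_force: [-5.2, 0.3, 10.0]
finger_gap: 23.0
gripper_force: 32.5
[-0.03613344  0.84141182  0.17110866]
```

```bash
python3 -m pendant '[{"x":0,"y":-0.0005,"z":0,"turn":0.02},{"x":0,"y":-0.0005,"z":0,"turn":0.04},{"x":0,"y":-0.0005,"z":0,"turn":0.06},{"x":0,"y":-0.0005,"z":0,"turn":0.08},{"x":0,"y":-0.0005,"z":0,"turn":0.09},{"x":0,"y":-0.0005,"z":0,"turn":0.09},{"x":0,"y":-0.0005,"z":0,"turn":0.09},{"x":0,"y":-0.0005,"z":0,"turn":0.09}]'
python3 -c "
from plant import bot
s=bot.state();print(s['wrist_torque'])"
```

```text
time: 13.2
position: [660.8, 44.4, 207.0]
ee_rot: [179.9, -0.1, 29.9]
ft_force: [-3.7, -1.4, 8.9]
finger_gap: 23.2
gripper_force: 32.4
[-0.24744642  0.591894    0.0792034 ]
```

```bash
python3 -m pendant '[{"x":0,"y":0,"z":0,"turn":0.02},{"x":0,"y":0,"z":0,"turn":0.04},{"x":0,"y":0,"z":0,"turn":0.06},{"x":0,"y":0,"z":0,"turn":0.08},{"x":0,"y":0,"z":0,"turn":0.09},{"x":0,"y":0,"z":0,"turn":0.09},{"x":0,"y":0,"z":0,"turn":0.09},{"x":0,"y":0,"z":0,"turn":0.09}]'
python3 -c "
from plant import bot
s=bot.state();print(s['wrist_torque'])"
```

```text
time: 14.2
position: [660.8, 44.4, 207.0]
ee_rot: [179.9, -0.1, 24.7]
ft_force: [-4.3, -0.9, 8.8]
finger_gap: 23.0
gripper_force: 32.4
[-0.24952555  0.68554618  0.12720431]
```

```bash
python3 -m pendant '[{"x":0,"y":0,"z":0,"turn":0.02},{"x":0,"y":0,"z":0,"turn":0.04},{"x":0,"y":0,"z":0,"turn":0.06},{"x":0,"y":0,"z":0,"turn":0.08},{"x":0,"y":0,"z":0,"turn":0.09},{"x":0,"y":0,"z":0,"turn":0.09},{"x":0,"y":0,"z":0,"turn":0.09},{"x":0,"y":0,"z":0,"turn":0.09}]'
python3 -c "
from plant import bot
s=bot.state();print(s['wrist_torque'])"
```

```text
time: 15.2
position: [660.7, 44.4, 207.0]
ee_rot: [179.9, -0.1, 19.6]
ft_force: [-4.2, -0.8, 9.1]
finger_gap: 22.9
gripper_force: 32.4
[-0.25858553  0.70183241  0.20493365]
```

```bash
python3 -m pendant '[{"x":0,"y":0,"z":0,"turn":0.02},{"x":0,"y":0,"z":0,"turn":0.04},{"x":0,"y":0,"z":0,"turn":0.06},{"x":0,"y":0,"z":0,"turn":0.08},{"x":0,"y":0,"z":0,"turn":0.09},{"x":0,"y":0,"z":0,"turn":0.09},{"x":0,"y":0,"z":0,"turn":0.09},{"x":0,"y":0,"z":0,"turn":0.09}]'
python3 -c "
from plant import bot
s=bot.state();print(s['wrist_torque'])"
```

```text
time: 16.2
position: [660.8, 44.5, 207.0]
ee_rot: [179.9, -0.1, 14.4]
ft_force: [-4.1, 0.1, 9.2]
finger_gap: 22.7
gripper_force: 32.4
[-0.16090726  0.76805961  0.13070737]
```

```bash
python3 -m pendant '[{"x":0,"y":0,"z":0,"turn":0.02},{"x":0,"y":0,"z":0,"turn":0.04},{"x":0,"y":0,"z":0,"turn":0.06},{"x":0,"y":0,"z":0,"turn":0.08},{"x":0,"y":0,"z":0,"turn":0.09},{"x":0,"y":0,"z":0,"turn":0.09},{"x":0,"y":0,"z":0,"turn":0.09},{"x":0,"y":0,"z":0,"turn":0.09}]'
python3 -c "
from plant import bot
s=bot.state();print(s['wrist_torque'])"
```

```text
time: 17.2
position: [660.7, 44.5, 206.9]
ee_rot: [180.0, -0.1, 9.3]
ft_force: [-3.6, -0.1, 9.0]
finger_gap: 23.1
gripper_force: 32.3
[-0.17355145  0.63269284  0.12481418]
```

```bash
python3 -m pendant '[{"x":0,"y":0,"z":0,"turn":0.02},{"x":0,"y":0,"z":0,"turn":0.04},{"x":0,"y":0,"z":0,"turn":0.06},{"x":0,"y":0,"z":0,"turn":0.08},{"x":0,"y":0,"z":0,"turn":0.09},{"x":0,"y":0,"z":0,"turn":0.09},{"x":0,"y":0,"z":0,"turn":0.09},{"x":0,"y":0,"z":0,"turn":0.09}]'
python3 -c "
from plant import bot
s=bot.state();print(s['wrist_torque'])"
```

```text
time: 18.2
position: [660.6, 44.6, 205.8]
ee_rot: [180.0, -0.0, 4.1]
ft_force: [1.8, -1.6, 2.2]
finger_gap: 22.9
gripper_force: 31.6
[-0.31740098 -0.16268705 -0.09018543]
```

The force fell from 9 to 2 N and the tool sank, so the tooth is over the notch. Pushing down slowly.

```bash
python3 -m pendant '[{"x":0,"y":0,"z":0.0005,"turn":0},{"x":0,"y":0,"z":0.001,"turn":0},{"x":0,"y":0,"z":0.0015,"turn":0},{"x":0,"y":0,"z":0.002,"turn":0},{"x":0,"y":0,"z":0.0025,"turn":0},{"x":0,"y":0,"z":0.003,"turn":0},{"x":0,"y":0,"z":0.003,"turn":0},{"x":0,"y":0,"z":0.003,"turn":0}]'
python3 -c "
from plant import bot
s=bot.state();print(s['wrist_torque'])"
```

```text
time: 19.2
position: [660.6, 44.7, 202.8]
ee_rot: [180.0, -0.0, 4.1]
ft_force: [4.9, -2.8, 3.1]
finger_gap: 23.0
gripper_force: 31.8
[-0.61079903 -0.68716758 -0.01697617]
```

```bash
python3 -m pendant '[{"x":0,"y":0,"z":0.0005,"turn":0},{"x":0,"y":0,"z":0.001,"turn":0},{"x":0,"y":0,"z":0.0015,"turn":0},{"x":0,"y":0,"z":0.002,"turn":0},{"x":0,"y":0,"z":0.0025,"turn":0},{"x":0,"y":0,"z":0.003,"turn":0},{"x":0,"y":0,"z":0.003,"turn":0},{"x":0,"y":0,"z":0.003,"turn":0}]'
python3 -m pendant '[{"x":0,"y":0,"z":0.0005,"turn":0},{"x":0,"y":0,"z":0.001,"turn":0},{"x":0,"y":0,"z":0.0015,"turn":0},{"x":0,"y":0,"z":0.0015,"turn":0},{"x":0,"y":0,"z":0.0015,"turn":0},{"x":0,"y":0,"z":0.0015,"turn":0},{"x":0,"y":0,"z":0.0015,"turn":0},{"x":0,"y":0,"z":0.0015,"turn":0}]'
```

```text
time: 20.2
position: [660.6, 44.7, 199.9]
ee_rot: [180.0, -0.0, 4.1]
ft_force: [3.3, -3.1, 5.6]
finger_gap: 22.9
gripper_force: 31.9
time: 21.2
position: [660.6, 44.7, 199.3]
ee_rot: [180.0, -0.1, 4.1]
ft_force: [1.4, -3.5, 11.2]
finger_gap: 23.2
gripper_force: 32.6
```

Bottomed: 8 mm down from riding height, and the force is rising to 11 N. Now I relieve the press, release and rise.

```bash
python3 -m pendant '[{"x":0,"y":0,"z":-0.001,"turn":0},{"x":0,"y":0,"z":-0.001,"turn":0},{"x":0,"y":0,"z":-0.001,"turn":0},{"x":0,"y":0,"z":-0.001,"turn":0},{"x":0,"y":0,"z":-0.001,"turn":0},{"x":0,"y":0,"z":-0.001,"turn":0},{"x":0,"y":0,"z":-0.001,"turn":0},{"x":0,"y":0,"z":-0.001,"turn":0}]' 55
python3 -m pendant '[{"x":0,"y":0,"z":-0.005,"turn":0},{"x":0,"y":0,"z":-0.015,"turn":0},{"x":0,"y":0,"z":-0.035,"turn":0},{"x":0,"y":0,"z":-0.06,"turn":0},{"x":0,"y":0,"z":-0.085,"turn":0},{"x":0,"y":0,"z":-0.1,"turn":0},{"x":0,"y":0,"z":-0.1,"turn":0},{"x":0,"y":0,"z":-0.1,"turn":0}]'
python3 - <<'E'
from h import *
fs=[bot.grab_frame(n) for n in("scene","top")]
i=[cv2.resize(f["img"][y:y+50,x:x+50,::-1],(400,400),interpolation=cv2.INTER_CUBIC) for f,x,y in zip(fs,(180,425),(235,235))]
cv2.imwrite("pics/c4.png",np.hstack(i)); cv2.imwrite("pics/scene4.png",fs[0]["img"][:,:,::-1])
E
```

```text
time: 22.2
position: [660.3, 44.8, 199.2]
ee_rot: [180.0, -0.0, 4.1]
ft_force: [0.3, -0.2, -0.2]
finger_gap: 46.8
gripper_force: 0.0
time: 23.2
position: [660.0, 44.8, 298.2]
ee_rot: [-180.0, 0.1, 4.1]
ft_force: [0.1, 0.1, -0.3]
finger_gap: 46.9
gripper_force: 0.0
```

View pics/c4.png

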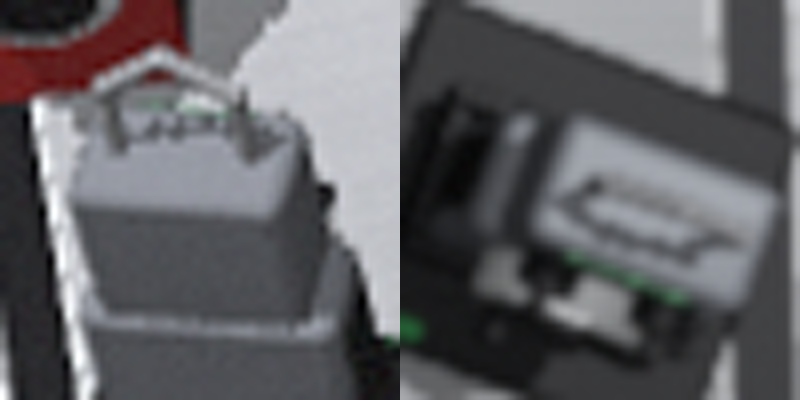

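Body-top corners in the top crop centre at (456.9,261.2) against 457.1,261.8 predicted, so the handwheel is at (502,-246), yaw about -21.5°. Next I calibrate the true fingertip height from the free picture.

```bash
python3 - <<'E'
from h import *
f=bot.grab_frame("scene"); b=f["img"].astype(int)
g=b.max(2)
for v in range(196,246): print(v,''.join('#' if x<50 else ('+' if x<90 else '.') for x in g[v,345:420]))
for z in(285,293,300,310,320): print(z,proj(f,[[660,44.8+s*o,z] for s in(1,-1) for o in(23.5,38)]).round(1).tolist())
s=bot.state();print(s["joint_pos"])
E
```

```text
196 .........+###############+###....................#########..+#+...+....+...
197 ..........###############+##+....................########+..+#+...++.......
198 ..........+################++...................+########+..##.....+.......
199 ...........##############++.+...................+########+.+##.....+++.....
200 ...........+############++..+....................########..+##.......+++...
201 ............+###########+...#....................+#######..+#...........+..
202 ............+###########+...+.....................#######..++............+.
203 .............###########+...+.....................+#####+................++
204 .............+##########+..++......................+####+.................+
205 ..............#########++..++.......................+###+..................
206 ..............+########+...+.........................###+..................
207 ...............########+...+.........................+++...................
208 ................#######....+...............................................
209 ................+######....+............................
[... 2643 characters left out ...]
................
243 +........++.............+..++++++++++###+..................................
244 ++...++++++..............+++++++++++++###..................................
245 +++++#+++#+..............+++++......+.+##+.................................
285 [[394.9, 221.1], [403.1, 219.3], [367.8, 227.2], [359.4, 229.1]]
293 [[395.4, 217.7], [403.7, 215.8], [368.2, 223.8], [359.7, 225.7]]
300 [[395.9, 214.6], [404.2, 212.8], [368.5, 220.7], [359.9, 222.6]]
310 [[396.6, 210.2], [405.0, 208.3], [369.0, 216.3], [360.3, 218.2]]
320 [[397.3, 205.7], [405.8, 203.8], [369.4, 211.8], [360.7, 213.7]]
[-1.83053311e+00  2.74936273e+01  7.67189698e+01 -3.82607885e-03
  7.58719775e+01  8.40576836e+01]
```

```bash
python3 -m pendant '[{"x":-0.032,"y":0.05,"z":0,"turn":0.1},{"x":-0.064,"y":0.1,"z":0,"turn":0.2},{"x":-0.096,"y":0.15,"z":0,"turn":0.3},{"x":-0.128,"y":0.2,"z":0,"turn":0.4},{"x":-0.16,"y":0.25,"z":0.02,"turn":0.447},{"x":-0.178,"y":0.279,"z":0.06,"turn":0.447},{"x":-0.178,"y":0.279,"z":0.085,"turn":0.447},{"x":-0.178,"y":0.279,"z":0.085,"turn":0.447}]' 100 40
python3 - <<'E'
from h import *
f=bot.grab_frame("scene"); b=f["img"]; t=bot.grab_frame("top")["img"]
s=bot.state();print(s["position"],s["ee_rot"],s["finger_gap"])
R=np.radians(s["ee_rot"][2]); y=np.array([np.sin(R),-np.cos(R)])
for z in(200,215,230): print(z,proj(f,[[*(s["position"][:2]+y*o),z] for o in(-57,-42.5,42.5,57)]).round(1).tolist())
cv2.imwrite("pics/c5.png",np.hstack([cv2.resize(b[170:290,150:270,::-1],(400,400),interpolation=cv2.INTER_CUBIC),cv2.resize(t[200:320,390:510,::-1],(400,400),interpolation=cv2.INTER_CUBIC)]))
E
```

```text
time: 24.35
position: [501.9, -246.2, 212.5]
ee_rot: [-180.0, 0.2, -21.5]
ft_force: [-0.1, 0.1, 0.5]
finger_gap: 85.4
gripper_force: 0.0
[ 503.19348029 -246.14544287  214.78739821] [ 1.79993040e+02 -2.21802698e-02 -2.14721586e+01] 85.73468717159312
200 [[228.3, 232.5], [220.5, 232.0], [174.8, 229.3], [167.1, 228.9]]
215 [[227.2, 226.8], [219.3, 226.3], [173.1, 223.7], [165.3, 223.2]]
230 [[226.0, 221.0], [218.0, 220.5], [171.3, 217.9], [163.4, 217.4]]
```

View pics/c5.png

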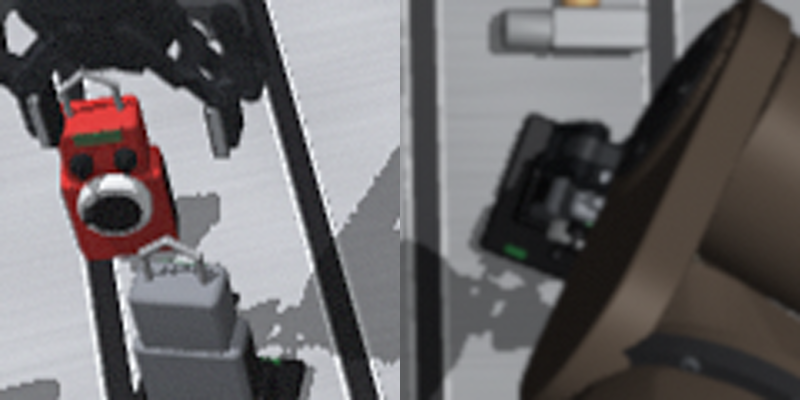

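Fingertips show at scene (216,217) and (163.5,213.5), straddling the handwheel's position. The tip height is again about 24 mm above nominal, with perhaps a few mm of lateral shift. I'll go lower and check against the body directly.

```bash
python3 -m pendant '[{"x":0,"y":0,"z":0.02,"turn":0},{"x":0,"y":0,"z":0.04,"turn":0},{"x":0,"y":0,"z":0.055,"turn":0},{"x":0,"y":0,"z":0.07,"turn":0},{"x":0,"y":0,"z":0.08,"turn":0},{"x":0,"y":0,"z":0.085,"turn":0},{"x":0,"y":0,"z":0.085,"turn":0},{"x":0,"y":0,"z":0.085,"turn":0}]'
python3 - <<'E'
from h import *
f=bot.grab_frame("scene"); b=f["img"]; t=bot.grab_frame("top")["img"]
s=bot.state();print(s["position"],s["ft_force"])
cv2.imwrite("pics/c6.png",np.hstack([cv2.resize(b[190:290,150:250,::-1],(500,500),interpolation=cv2.INTER_CUBIC)]))
E
```

```text
time: 25.45
position: [503.0, -246.4, 129.6]
ee_rot: [180.0, -0.0, -21.5]
ft_force: [0.1, -0.3, 0.4]
finger_gap: 85.6
gripper_force: 0.0
[ 502.93146071 -246.35743422  129.59361497] [-1.12622991 -0.2405313   0.02843119]
```

View pics/c6.png

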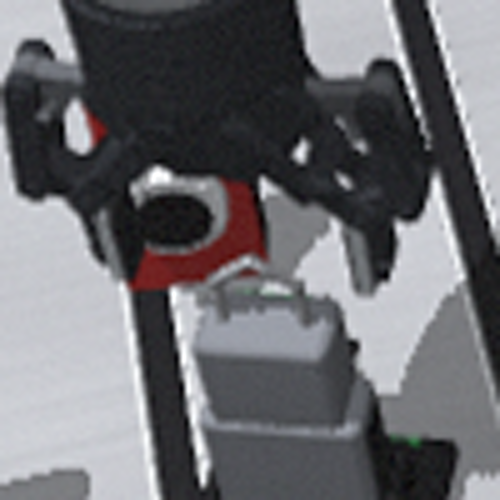

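Tips at crop (120,283) and (372,292) are centred on the bail at (250,262) once the descent parallax is allowed for. Going down and gripping.

```bash
python3 -m pendant '[{"x":0,"y":0,"z":0.01,"turn":0},{"x":0,"y":0,"z":0.02,"turn":0},{"x":0,"y":0,"z":0.027,"turn":0},{"x":0,"y":0,"z":0.031,"turn":0},{"x":0,"y":0,"z":0.031,"turn":0},{"x":0,"y":0,"z":0.031,"turn":0},{"x":0,"y":0,"z":0.031,"turn":0},{"x":0,"y":0,"z":0.031,"turn":0}]'
python3 -m pendant '[{"x":0,"y":0,"z":0,"turn":0},{"x":0,"y":0,"z":0,"turn":0},{"x":0,"y":0,"z":0,"turn":0},{"x":0,"y":0,"z":0,"turn":0},{"x":0,"y":0,"z":0,"turn":0},{"x":0,"y":0,"z":0,"turn":0},{"x":0,"y":0,"z":0,"turn":0},{"x":0,"y":0,"z":0,"turn":0}]' 45 50
```

```text
time: 26.55
position: [502.8, -246.3, 98.4]
ee_rot: [180.0, -0.0, -21.5]
ft_force: [-0.0, -0.1, -0.1]
finger_gap: 85.5
gripper_force: 0.0
time: 27.55
position: [502.9, -246.2, 98.5]
ee_rot: [180.0, -0.0, -21.5]
ft_force: [0.4, 3.0, 5.8]
finger_gap: 52.8
gripper_force: 53.0
```

```bash
python3 -m pendant '[{"x":0,"y":0,"z":-0.004,"turn":0},{"x":0,"y":0,"z":-0.01,"turn":0},{"x":0,"y":0,"z":-0.02,"turn":0},{"x":0,"y":0,"z":-0.032,"turn":0},{"x":0,"y":0,"z":-0.045,"turn":0},{"x":0,"y":0,"z":-0.056,"turn":0},{"x":0,"y":0,"z":-0.064,"turn":0},{"x":0,"y":0,"z":-0.064,"turn":0}]'
```

```text
time: 28.55
position: [502.9, -246.3, 162.8]
ee_rot: [180.0, -0.1, -21.5]
ft_force: [-0.3, 0.6, -6.2]
finger_gap: 52.9
gripper_force: 53.7
```

```bash
python3 -m pendant '[{"x":-0.003,"y":-0.015,"z":0,"turn":-0.03},{"x":-0.012,"y":-0.05,"z":0,"turn":-0.08},{"x":-0.024,"y":-0.095,"z":0,"turn":-0.15},{"x":-0.037,"y":-0.14,"z":0,"turn":-0.22},{"x":-0.05,"y":-0.19,"z":0,"turn":-0.3},{"x":-0.062,"y":-0.235,"z":0,"turn":-0.37},{"x":-0.07,"y":-0.264,"z":0,"turn":-0.43},{"x":-0.0725,"y":-0.274,"z":0,"turn":-0.447}]'
python3 -m pendant '[{"x":0,"y":0,"z":0,"turn":0},{"x":0,"y":0,"z":0,"turn":0},{"x":0,"y":0,"z":0,"turn":0},{"x":0,"y":0,"z":0,"turn":0},{"x":0,"y":0,"z":0,"turn":0},{"x":0,"y":0,"z":0,"turn":0},{"x":0,"y":0,"z":0,"turn":0},{"x":0,"y":0,"z":0,"turn":0}]'
python3 - <<'E'
from h import *
F=[bot.grab_frame(n) for n in("scene","top")]; print(bot.state()["position"])
P=bot.state()["position"]
for f in F: print(proj(f,[[P[0],P[1],P[2]+75],[P[0],P[1],P[2]+63.6],[660.7-69.8,44.5-5,211],[660.7-88,44.5-6,225],[660.7,44.5,229]]).round(1).tolist())
b=F[0]["img"];t=F[1]["img"]
cv2.imwrite("pics/c7.png",np.hstack([cv2.resize(b[210:290,290:400,::-1],(550,400),interpolation=cv2.INTER_CUBIC),cv2.resize(t[150:250,270:332,::-1],(248,400),interpolation=cv2.INTER_CUBIC)]))
E
```

```text
time: 29.55
position: [535.3, 37.5, 161.8]
ee_rot: [-180.0, 0.1, 4.3]
ft_force: [-0.3, -0.4, -4.0]
finger_gap: 52.7
gripper_force: 54.2
time: 30.55
position: [535.7, 35.3, 162.2]
ee_rot: [180.0, -0.0, 4.1]
ft_force: [0.4, 0.1, -4.9]
finger_gap: 53.0
gripper_force: 54.2
[535.75374661  35.29722238 162.18949668]
[[349.4, 196.8], [349.1, 201.2], [360.9, 226.8], [357.4, 214.6], [378.5, 247.3]]
[[301.2, 243.0], [301.7, 243.4], [299.6, 212.3], [299.6, 221.9], [295.5, 170.9]]
```

View pics/c7.png

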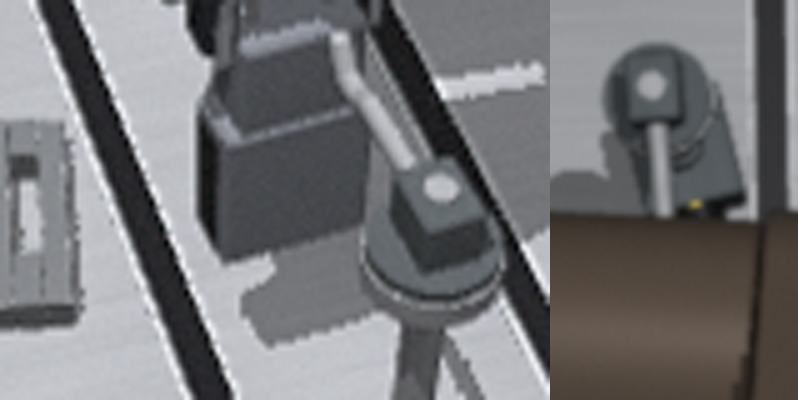

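The hook is locked: flange on the ring, tip at scene (358,217) as predicted. The handwheel is in front of it. I'll compare the body's predicted and seen corners.

```bash
python3 - <<'E'
from h import *
f=bot.grab_frame("scene"); P=np.array([535.7,35.3]); a=np.radians(4.1); X=np.array([np.cos(a),np.sin(a)]);Y=np.array([-X[1],X[0]])
def q(x,y,z): return proj(f,[*(P+X*x+Y*y),75.8+z])[0]
for n,p in dict(botR=(16,33,0),botL=(16,-33,0),shR=(16,33,78),shL=(16,-33,78),topR=(16,27,125),topL=(16,-27,125),botLf=(-16,-33,0)).items():
    u=q(*p); print(n,u.round(1),"crop",((u-[290,210])*5).round(0))
E
```

```text
botR [363.7 254.7] crop [368. 223.]
botL [334.2 263.5] crop [221. 268.]
shR [366.2 228.9] crop [381.  95.]
shL [335.1 237.9] crop [225. 139.]
topR [365.  212.7] crop [375.  14.]
topL [338.6 220.1] crop [243.  50.]
botLf [328.5 252.4] crop [192. 212.]
```

Predicted and observed corners agree to about 2 mm. Inserting along the hook.

```bash
python3 -m pendant '[{"x":0.003,"y":0,"z":0,"turn":0},{"x":0.007,"y":0,"z":0,"turn":0},{"x":0.011,"y":0,"z":0,"turn":0},{"x":0.016,"y":0,"z":0,"turn":0},{"x":0.021,"y":0,"z":0,"turn":0},{"x":0.026,"y":0,"z":0,"turn":0},{"x":0.03,"y":0,"z":0,"turn":0},{"x":0.03,"y":0,"z":0,"turn":0}]'
```

```text
time: 31.7
position: [565.9, 37.4, 162.1]
ee_rot: [180.0, 0.0, 4.1]
ft_force: [-0.8, 0.2, -4.5]
finger_gap: 53.1
gripper_force: 54.2
```

```bash
python3 -m pendant '[{"x":0.003,"y":0,"z":0,"turn":0},{"x":0.007,"y":0,"z":0,"turn":0},{"x":0.011,"y":0,"z":0,"turn":0},{"x":0.015,"y":0,"z":0,"turn":0},{"x":0.019,"y":0,"z":0,"turn":0},{"x":0.023,"y":0,"z":0,"turn":0},{"x":0.025,"y":0,"z":0,"turn":0},{"x":0.025,"y":0,"z":0,"turn":0}]'
```

```text
time: 32.7
position: [590.6, 39.2, 162.1]
ee_rot: [180.0, 0.0, 4.1]
ft_force: [0.4, -0.0, -4.1]
finger_gap: 52.4
gripper_force: 54.2
```

Free all the way. Now lowering 15 mm gently, watching for the weight to transfer (about -4.5 N now).

```bash
python3 -m pendant '[{"x":0,"y":0,"z":0.002,"turn":0},{"x":0,"y":0,"z":0.004,"turn":0},{"x":0,"y":0,"z":0.006,"turn":0},{"x":0,"y":0,"z":0.008,"turn":0},{"x":0,"y":0,"z":0.01,"turn":0},{"x":0,"y":0,"z":0.011,"turn":0},{"x":0,"y":0,"z":0.011,"turn":0},{"x":0,"y":0,"z":0.011,"turn":0}]'
```

```text
time: 33.7
position: [590.6, 39.2, 151.2]
ee_rot: [180.0, -0.0, 4.1]
ft_force: [-0.1, -0.0, -4.9]
finger_gap: 52.7
gripper_force: 54.2
```

```bash
python3 -m pendant '[{"x":0,"y":0,"z":0.0005,"turn":0},{"x":0,"y":0,"z":0.001,"turn":0},{"x":0,"y":0,"z":0.0015,"turn":0},{"x":0,"y":0,"z":0.002,"turn":0},{"x":0,"y":0,"z":0.002,"turn":0},{"x":0,"y":0,"z":0.002,"turn":0},{"x":0,"y":0,"z":0.002,"turn":0},{"x":0,"y":0,"z":0.002,"turn":0}]'
```

```text
time: 34.7
position: [590.6, 39.2, 149.2]
ee_rot: [180.0, -0.0, 4.1]
ft_force: [-0.2, 0.1, -4.9]
finger_gap: 52.4
gripper_force: 54.2
```

Bail point should be near 212.8, so I continue in small steps.

```bash
python3 -m pendant '[{"x":0,"y":0,"z":0.0005,"turn":0},{"x":0,"y":0,"z":0.001,"turn":0},{"x":0,"y":0,"z":0.0015,"turn":0},{"x":0,"y":0,"z":0.002,"turn":0},{"x":0,"y":0,"z":0.002,"turn":0},{"x":0,"y":0,"z":0.002,"turn":0},{"x":0,"y":0,"z":0.002,"turn":0},{"x":0,"y":0,"z":0.002,"turn":0}]'
```

```text
time: 35.7
position: [590.7, 39.2, 147.3]
ee_rot: [180.0, -0.0, 4.1]
ft_force: [-0.2, 1.5, -2.0]
finger_gap: 52.4
gripper_force: 54.6
```

```bash
python3 -m pendant '[{"x":0,"y":0,"z":0.0003,"turn":0},{"x":0,"y":0,"z":0.0006,"turn":0},{"x":0,"y":0,"z":0.001,"turn":0},{"x":0,"y":0,"z":0.001,"turn":0},{"x":0,"y":0,"z":0.001,"turn":0},{"x":0,"y":0,"z":0.001,"turn":0},{"x":0,"y":0,"z":0.001,"turn":0},{"x":0,"y":0,"z":0.001,"turn":0}]'
```

```text
time: 36.7
position: [590.8, 39.2, 146.6]
ee_rot: [180.0, -0.0, 4.1]
ft_force: [-1.9, 0.6, 4.9]
finger_gap: 52.5
gripper_force: 55.3
```

Contact at the expected height. I back off 0.5 mm so the weight just rests, then let go.

```bash
python3 -m pendant '[{"x":0,"y":0,"z":-0.0006,"turn":0},{"x":0,"y":0,"z":-0.0006,"turn":0},{"x":0,"y":0,"z":-0.0006,"turn":0},{"x":0,"y":0,"z":-0.0006,"turn":0},{"x":0,"y":0,"z":-0.0006,"turn":0},{"x":0,"y":0,"z":-0.0006,"turn":0},{"x":0,"y":0,"z":-0.0006,"turn":0},{"x":0,"y":0,"z":-0.0006,"turn":0}]' - 20
python3 -m pendant '[{"x":0,"y":0,"z":0,"turn":0},{"x":0,"y":0,"z":0,"turn":0},{"x":0,"y":0,"z":0,"turn":0},{"x":0,"y":0,"z":0,"turn":0},{"x":0,"y":0,"z":0,"turn":0},{"x":0,"y":0,"z":0,"turn":0},{"x":0,"y":0,"z":0,"turn":0},{"x":0,"y":0,"z":0,"turn":0}]' 90 20
```

```text
time: 37.7
position: [590.6, 39.2, 146.8]
ee_rot: [180.0, -0.0, 4.1]
ft_force: [0.2, 0.1, 2.6]
finger_gap: 52.7
gripper_force: 55.0
time: 38.7
position: [590.6, 39.2, 146.8]
ee_rot: [180.0, -0.0, 4.1]
ft_force: [-0.2, 0.6, -0.2]
finger_gap: 76.6
gripper_force: 0.0
```

Released. Rising straight up (fingers pass beside the bail), then settling and checking.

```bash
python3 -m pendant '[{"x":0,"y":0,"z":-0.005,"turn":0},{"x":0,"y":0,"z":-0.015,"turn":0},{"x":0,"y":0,"z":-0.03,"turn":0},{"x":0,"y":0,"z":-0.05,"turn":0},{"x":0,"y":0,"z":-0.08,"turn":0},{"x":0,"y":0,"z":-0.11,"turn":0},{"x":0,"y":0,"z":-0.14,"turn":0},{"x":0,"y":0,"z":-0.15,"turn":0}]'
python3 -m pendant '[{"x":-0.02,"y":0.02,"z":0,"turn":0},{"x":-0.04,"y":0.06,"z":0,"turn":0},{"x":-0.06,"y":0.1,"z":0,"turn":0},{"x":-0.08,"y":0.15,"z":0,"turn":0},{"x":-0.1,"y":0.2,"z":0,"turn":0},{"x":-0.1,"y":0.22,"z":0,"turn":0},{"x":-0.1,"y":0.22,"z":0,"turn":0},{"x":-0.1,"y":0.22,"z":0,"turn":0}]'
python3 -m pendant '[{"x":0,"y":0,"z":0,"turn":0},{"x":0,"y":0,"z":0,"turn":0},{"x":0,"y":0,"z":0,"turn":0},{"x":0,"y":0,"z":0,"turn":0},{"x":0,"y":0,"z":0,"turn":0},{"x":0,"y":0,"z":0,"turn":0},{"x":0,"y":0,"z":0,"turn":0},{"x":0,"y":0,"z":0,"turn":0}]'
python3 - <<'E'
from h import *
F=[bot.grab_frame(n) for n in("scene","top")]
for _ in range(8): g=bot.grab_frame("scene")
b,t=F[0]["img"],F[1]["img"]
print("motion px", (np.abs(b[190:330,310:410].astype(int)-g["img"][190:330,310:410])>40).sum())
print(proj(F[0],[[590.9,39.5,211],[590.9,39.5,222.5]]).round(1),proj(F[1],[[590.9,39.5,211],[590.9,39.5,222.5]]).round(1))
cv2.imwrite("pics/c8.png",np.hstack([cv2.resize(b[200:300,310:410,::-1],(400,400),interpolation=cv2.INTER_CUBIC),cv2.resize(t[150:250,260:360,::-1],(400,400),interpolation=cv2.INTER_CUBIC)]))
E
```

```text
time: 39.7
position: [590.9, 39.2, 299.3]
ee_rot: [180.0, -0.2, 4.1]
ft_force: [-0.0, 0.0, -0.8]
finger_gap: 77.2
gripper_force: 0.0
time: 40.7
position: [506.8, -186.4, 296.5]
ee_rot: [-180.0, 0.0, 4.2]
ft_force: [-0.1, -0.6, -0.4]
finger_gap: 76.8
gripper_force: 0.0
time: 41.7
position: [506.6, -187.4, 296.8]
ee_rot: [180.0, -0.0, 4.1]
ft_force: [0.4, 0.0, -0.4]
finger_gap: 76.8
gripper_force: 0.0
motion px 3
[[360.9 226.8]
 [361.3 222.4]] [[299.6 212.3]
 [299.1 211.6]]
```

View pics/c8.png

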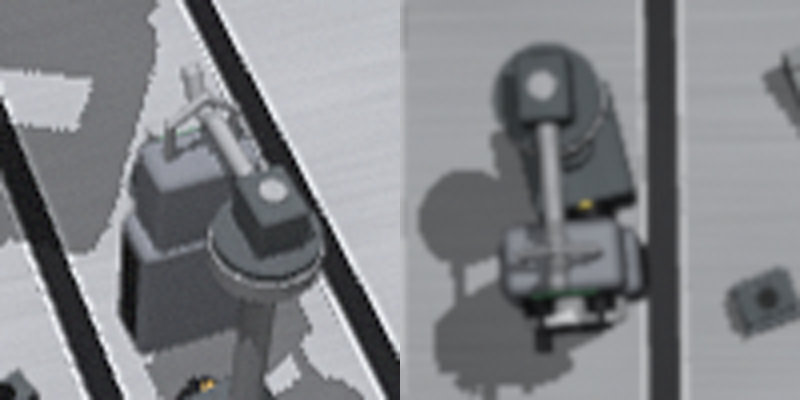

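The handwheel hangs still on the saddle. Its bail peak is at scene (362,225) against 361,222–227 predicted, and in the top view it sits on the bar at (399,214). The dial faces outwards and the gripper is well clear.

```bash
python3 -c "
from plant import bot
print(bot.finish_job())"
```

```text
the job is handed in; nothing more can be done
None
```

The hook is locked in its notch and the handwheel hangs by its bail in the saddle, dial outwards and released; the job was handed in at about 42 s, and no verdict was returned.

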